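# Send the empty ink bottles down the two-way chute into the green tray

### The arm

A 7-joint arm with a two-finger parallel gripper is mounted at the origin on the work surface. World frame = base frame: x ahead of the robot, y to its left, z up, the work surface at z = 0. Lengths are in m, angles in rad, forces in N, time in s.
With the tool pointing down it reaches from about 0.4 to 0.85 m from the base axis. Payload 10.4 kg.
Tool frame: the origin (TCP) lies between the finger pads; the fingertips stand manip.tcp_to_tips ahead of it and the grasp point (between the pads) lies 2 mm behind it (manip.tcp_to_tips is the distance from the TCP to the fingertips, in m); y points along the fingers, z is the direction in which the jaws open and shut, and the axes are right-handed (so a half turn about y gives the same grasp; the last joint's range is limited). The gripper opens to 85 mm and grips with 20 to 120 N. Pads are 22 mm wide; open, the fingers measure 114 mm over their backs; the gripper's body (76 mm by 85 mm) begins 54 mm behind the grasp point. The pads swing forward as they close: fully open they stand 13 mm farther back than shut.
Start: joints at [-1.24, 0.332, -0.065, 1.46, 0.022, 1.35, -0.088], TCP at [0.217, 0.586, 0.248] pointing down, gripper open.
Joint ranges: [-2.6, 2.6], [-0.5, 2.12], [-1.47, 1.34], [0.16, 2.42], [-1.27, 4.41], [0.06, 2.06], [-2.6, 2.6]. Speed limits (rad/s): [2.22, 2.22, 2.79, 2.79, 3.14, 3.14, 3.14].

### API

Orientations are given as a unit quaternion [x, y, z, w].
In Python, from workcell import manip gives the robot as it stands. The module is installed in compiled form; this text tells all that it offers.
- The arm moves only by the tool move_arm, never from a script. Its argument "increments" is a list of rows, each an object with "offset": the shift along the tool's x, y, z in m, a list of three; "yaw": the turn about the tool's y in degrees; "jaw": the closure in counts, from 0 (fully open) to 255 (shut). In form: [{"offset": [tx, ty, tz], "yaw": yaw, "jaw": jaw}, ...]. A call has 1 to 10 rows; each row is the pose to reach, as a shift and turn from the pose measured when the call began, along the tool's axes at that moment; what a row does not reach only later rows make up. A row lasts 1/12 s, in which the tool goes at most 41.7 mm and 7.16 degrees, less where a joint would pass 70% of its speed; a pose out of reach is approached as far as the arm can. A call with a gripper value outside its range is refused whole. The fingers move at their own pace and stop on an object; "squeeze" is the grip in N (left out, the last holds). Time passes only in rows, so rows that repeat a pose let the fingers close. It gives the time, the measured TCP pose, the force and the opening at its end, in the units of the state.
- manip.get_obs(): the state, without advancing time (a new reading comes with each control period).
- manip.camera(name): name is "scene" or "top" or "wrist"; returns a dict with "pixels" (400x640x3 uint8, red, green, blue), "depth" (400x640 float32, m along the optical axis (not along the pixel's ray), 0 where there is no reading), "intrinsics" (3x3 intrinsics, pixels), "R" (3x3) and "t" (3): a world point X has camera coordinates R X + t; the wrist camera has in their place "mount" (4x4, takes a point from camera to tool coordinates, whose origin is the TCP and whose axes are the tool frame's). Camera axes: x right, y down, z forward; pixel columns grow to the right and rows downward; lengths in m; the calibration is good to about 2 mm. A picture is of the moment at which its call begins: read the wrist's pose just before it.
- manip.hand_in(): hands the job in, once; it reports no verdict.
Trained networks look in a picture, given as the dict that the camera call returned (one of the last four; its "shot" number tells which), for a name from the list of things; names that differ only in an ending like _2 or _b are one class to them, and where a whole thing is asked for, a point or a joint stands for the part that bears it (a point fixed in the world has none). Each returns a list of dicts, best first, with "confidence" (0 to 1); they miss things now and then, are a little off and sometimes report something else, mostly with a low value. They report only what shows in the picture. A call takes as long as a camera call.
- manip.recognise(picture, query): "bbox" ([left, top, right, bottom] in pixels, round what is visible of it).
- manip.spot_point(picture, query): "centre" ([column, row] in pixels: a listed point, or the origin of a listed thing).
The state is a dict: "clock": time; "joint_pos": joint angles; "joint_velocities": joint speeds; "tau": joint torques, N m; "position": TCP position; "ee_rot": TCP orientation; "ft_force": force on the tool from outside, world axes, zero at the start; "torque": the same for the moment, N m; "grip_width": opening from 0.0 (shut) to 1.0 (fully open).
Only numpy, scipy, OpenCV 4.12 (cv2) and the standard library are available. Lean on these libraries where they do the work, as an engineer would, in place of code of your own. Each camera call takes 0.05 s, during which the arm holds its last target. There are 200 camera calls.

### The job

Tip the scoop of four empty ink bottles into the hopper of the two-way chute so that all of them come out in the green tray. The chute's flap was left bolted in the middle, so first pull up the lock bolt, swing the lever all the way over so that the flap closes off the grey tray's leg, and push the bolt fully down again to lock the flap there before you pour. Then put the scoop back on the table the right way up and let go, leaving the dish, the ink bottle and the paperweight where they are.

Things in the scene. Friction and masses are not known exactly. Their poses are not given: they have to be found in the camera images.
- chute: Bench-top Y-chute of white sheet steel, fixed to the table, 100 mm deep inside, 272 mm high. Origin on the table under its middle; z up, +y to its left leg as seen from the robot, front (lever, bolt) to -x. Two legs slope down at 45 degrees to exits at +y and -y, each over a tray. A clear back sheet shows the yellow flap.
- hopper (a point): Centre of the hopper's open mouth, 268 mm above the table. In the chute's axes the mouth reaches 62 mm to -x (upright front sheet), 68 mm to +x (flared back sheet) and 98 mm to either side along y; the throat below is 100 mm (x) by 120 mm (y).
- flap (a joint): Angle (rad) of flap blade and hand lever, which turn as one. 0: upright (bottles go both ways). Positive: both lean to the chute's +y, to the stop at +0.62: the +y leg is closed and bottles leave by the -y leg; -0.62 the other way. Starts near 0, bolted. Unbolted it is stiff (2.5 N at the lever's ball) and stays where left.
- shaft (a point): Point on the flap's shaft, in the lever's plane: 132 mm above the table and 135 mm in front (-x) of the chute's origin; the shaft runs along the chute's x. Its index plate, 95 mm in front of the origin, has notches 3 mm wider than the bolt for flap angles -0.62, 0 and 0.62 only: the lever must be right at its stop to be bolted.
- lever_knob (a point): Centre of the black ball, 30 mm across, on top of the flap's lever, 100 mm from the shaft: upright it is 232 mm above the table. Below it is a flat arm 11 mm wide (along y) and 7 mm thick. Nothing stands beside it.
- bolt (a joint): Height (m) of the lock bolt: 0 fully down (locked in a notch; so it starts), 0.016 fully up. Slides straight up and down against a sprung detent of about 6 N either way and stays where left. Above 0.012 it is clear of the index plate; pressed down anywhere but over a notch it is stopped at 0.007 to 0.011.
- bolt_knob (a point): Centre of the bolt's red round knob, 24 mm across, 26 mm tall, axis upright; 232 mm above the table when down, its flat top 13 mm higher. 95 mm in front (-x) of the chute's origin. A guide strap 26 mm wide lies below it, 26 mm under this point; the lever's plane is 40 mm to -x, the chute's front sheet (272 mm high) 41 mm to +x.
- tray_green: Green plastic tray, 150 (chute's x) by 156 (chute's y) by 42 mm high, walls 4 mm, fixed under one of the chute's two exits (either side). Origin at the centre of its underside. The bottles belong in here.
- tray_grey: Grey tray of the same size under the other exit; origin at the centre of its underside. Must stay empty.
- scoop_grip (a point): Where to grip the dark wooden handle bar of the aluminium scoop, near its loaded centre of mass (0.3 to 0.45 kg), 87 mm above its underside. Bar along the scoop's x, from 50 mm to -x to 75 mm to +x of here, 16 mm wide (y), 14 mm tall, open below; a strap as high as the bar crosses 46 mm to -x. It starts level on the table beside the chute.
- scoop_lip (a point): Middle of the scoop's pouring lip, on its underside at its -x end: 105 mm to -x of the grip point and 87 mm below it in the scoop's axes (x away from the lip, z up). Scoop 180 mm long, 106 mm wide, floor 3 mm thick, walls 45 mm high at the sides and the back (26 mm near the lip), open at the lip.
- empty0_center (a point): Centre of an empty ink bottle lying in the scoop: flat black plastic bottle with paper band and red cap, 64 mm long along its x (cap at -x), 30 mm wide, 22 mm thick, about 22 g. It slides once the scoop's floor is tilted by about 15 to 22 degrees.
- empty1_center (a point): Centre of an empty ink bottle lying in the scoop: flat black plastic bottle with paper band and red cap, 64 mm long along its x (cap at -x), 30 mm wide, 22 mm thick, about 22 g. It slides once the scoop's floor is tilted by about 15 to 22 degrees.
- empty2_center (a point): Centre of an empty ink bottle lying in the scoop: flat black plastic bottle with paper band and red cap, 64 mm long along its x (cap at -x), 30 mm wide, 22 mm thick, about 22 g. It slides once the scoop's floor is tilted by about 15 to 22 degrees.
- empty3_center (a point): Centre of an empty ink bottle lying in the scoop: flat black plastic bottle with paper band and red cap, 64 mm long along its x (cap at -x), 30 mm wide, 22 mm thick, about 22 g. It slides once the scoop's floor is tilted by about 15 to 22 degrees.
- dish_mid (a point): White ceramic dish, 170 mm across and 26 mm high, on the table on the other side of the chute from the scoop; this is its centre, 13 mm up. Leave it.
- ink_bottle: Black ink bottle with red cap, 60 mm across, 125 mm tall, standing on the table right of the chute; origin at the centre of its foot. Leave it.
- paperweight: Brass bar paperweight, 35 by 180 by 18 mm, lying on the table in front of the chute, under its lever; origin at the centre of its underside. Leave it.

How it is judged:
By the outcome, as a careful person would: the job done as asked, in the order asked, and still so for the second after the job is handed in, with the robot touching nothing.
It also fails if it takes over 72 s, if anything falls off the work surface, if the arm or the gripper's body presses on something with over 40 N, if the wrist force passes 120 N, or if a joint passes its speed limit or range.

## Working session

There is one attempt and no reset: what is moved stays moved. The work goes in short steps, Python scripts to look and compute and a tool call to move; the robot and the scene stay as the last step left them, time stands still between calls to the robot, and variables do not carry over. Pictures are saved under pics/ and viewed, about 8 in all and at most 12, crops included, and the job is handed in when it is done.

Besides the shell and the picture viewer there is one more tool, called after "Request:" as name(argument=value, ...) on one line, values as JSON. move_arm: Moves the arm, as the interface text tells. Its arguments: {"type":"object","properties":{"increments":{"type":"array","items":{"type":"object","properties":{"offset":{"type":"array","items":{"type":"number"}},"yaw":{"type":"number"},"jaw":{"type":"number"}}}},"squeeze":{"type":"number"}},"required":["increments"]}

```bash
mkdir -p pics
cat > h.py <<'E'
import numpy as np, cv2
from workcell import manip
from scipy.spatial.transform import Rotation as Ro
def obs(): 
    o=manip.get_obs(); return o
def pose(o=None):
    o=o or manip.get_obs(); return np.array(o["position"]),Ro.from_quat(o["ee_rot"]).as_matrix()
def cam(n):
    o=manip.get_obs(); c=manip.camera(n)
    if "mount" in c:
        p,R=pose(o); M=np.array(c["mount"]); c["Rw"]=R@M[:3,:3]; c["tw"]=R@M[:3,3]+p
    else:
        R=np.array(c["R"]); c["Rw"]=R.T; c["tw"]=-R.T@np.array(c["t"])
    return c
def save(c,f,s=1): cv2.imwrite("pics/"+f,cv2.resize(c["pixels"][:,:,::-1],None,fx=s,fy=s))
def ray(c,u,v): return c["Rw"]@np.linalg.solve(np.array(c["intrinsics"]),[u,v,1.])
def atz(c,u,v,z):
    d=ray(c,u,v); return c["tw"]+d*(z-c["tw"][2])/d[2]
def atd(c,u,v):
    p=c["depth"][int(v)-1:int(v)+2,int(u)-1:int(u)+2]; return c["tw"]+ray(c,u,v)*np.median(p)
def proj(c,X):
    x=np.array(c["intrinsics"])@(c["Rw"].T@(np.asarray(X)-c["tw"])); return x[:2]/x[2]
E
cat > a.py <<'E'
from h import *
np.set_printoptions(precision=4,suppress=True)
print(manip.tcp_to_tips); o=obs(); print(o["clock"],o["position"],pose()[1],o["grip_width"])
Z={"hopper":.268,"lever_knob":.232,"bolt_knob":.232,"scoop_grip":.087,"scoop_lip":0,"dish_mid":.013,"tray_green":0,"tray_grey":0,"ink_bottle":0,"paperweight":0,"chute":0,"shaft":.132,"empty0_center":None}
for n in ["top","scene"]:
    c=cam(n); save(c,n+"0.png"); print(n,c["tw"])
    for q,z in Z.items():
        for r in manip.spot_point(c,q)[:(4 if q[0]=="e" else 1)]:
            u,v=r["centre"]; print(q,round(r["confidence"],2),np.round([u,v]), "atz",atz(c,u,v,z) if z is not None else "", "depth",atd(c,u,v))
E
python3 a.py
```

```text
0.017
0.0 [0.2164 0.5859 0.2475] [[ 0.9381 -0.0004  0.3465]
 [-0.3465 -0.0014  0.9381]
 [ 0.0001 -1.     -0.0015]] 1.0001661970619578
top [ 0.4067 -0.011   1.2357]
hopper 0.67 [331. 154.] atz [ 0.6035 -0.0119  0.268 ] depth [ 0.6299 -0.0121  0.1381]
lever_knob 0.86 [329. 217.] atz [ 0.4534 -0.0111  0.232 ] depth [ 0.4527 -0.0111  0.2473]
bolt_knob 0.61 [330. 199.] atz [ 0.4966 -0.0131  0.232 ] depth [ 0.4954 -0.0131  0.2454]
scoop_grip 0.64 [184. 218.] atz [0.4445 0.3983 0.087 ] depth [0.4443 0.396  0.0934]
scoop_lip 0.66 [188. 254.] atz [0.3392 0.4124 0.    ] depth [0.3395 0.4108 0.0046]
dish_mid 0.62 [453. 224.] atz [ 0.4515 -0.378   0.013 ] depth [ 0.4517 -0.3801  0.0057]
tray_grey 0.8 [380. 177.] atz [ 0.5899 -0.1633  0.    ] depth [ 0.5893 -0.1628  0.004 ]
ink_bottle 0.65 [454. 167.] atz [ 0.6267 -0.386   0.    ] depth [ 0.6133 -0.3631  0.0755]
paperweight 0.72 [325. 229.] atz [0.4264 0.0008 0.    ] depth [0.4261 0.0006 0.0192]
chute 0.94 [330. 174.] atz [ 0.5957 -0.009   0.    ] depth [ 0.5613 -0.0094  0.2251]
shaft 0.71 [330. 218.] atz [ 0.4559 -0.0125  0.132 ] depth [ 0.4508 
[... 591 characters left out ...]
404  0.4143 -0.0015]
dish_mid 0.94 [237. 327.] atz [ 0.4584 -0.3803  0.013 ] depth [ 0.4549 -0.378   0.0039]
tray_green 0.78 [379. 211.] atz [0.5909 0.1406 0.    ] depth [ 0.6485 -0.0276  0.2271]
tray_grey 0.67 [328. 290.] atz [ 0.5959 -0.1687  0.    ] depth [ 0.5971 -0.1708  0.0047]
ink_bottle 0.71 [293. 369.] atz [ 0.6313 -0.3878  0.    ] depth [ 0.6488 -0.4075  0.0811]
paperweight 0.69 [305. 219.] atz [ 0.4138 -0.0033  0.    ] depth [ 0.4205 -0.013   0.016 ]
chute 0.94 [352. 247.] atz [ 0.5835 -0.0158  0.    ] depth [ 0.622  -0.1036  0.1479]
shaft 0.62 [314. 198.] atz [ 0.4526 -0.0118  0.132 ] depth [ 0.4564 -0.0177  0.1407]
empty0_center 0.48 [358. 136.] atz  depth [0.3867 0.3763 0.0264]
```

View pics/top0.png

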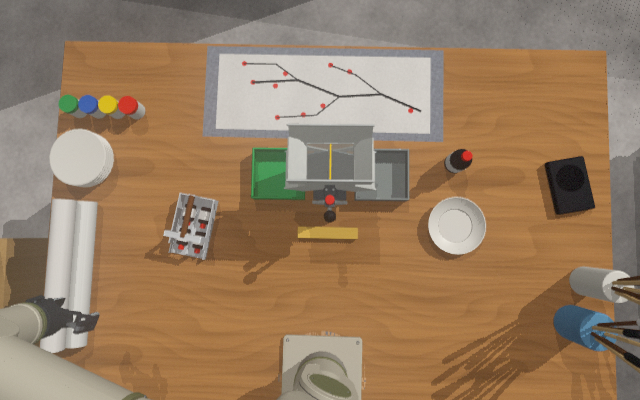

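View pics/scene0.png

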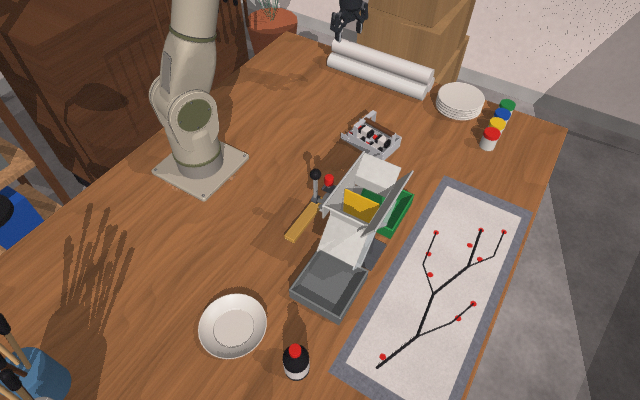

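The green tray is on the +y (left) side, so the lever must go to -y. In the top picture the bolt knob is at (330,199), the lever ball at (330,216), and the scoop at about (193,226) with its lip towards the robot. I'll move above the lever and bolt for a close look.

Request:
move_arm(increments=[{"offset":[0.1,-0.15,-0.12],"yaw":-10},{"offset":[0.1,-0.15,-0.12],"yaw":-20.3},{"offset":[0.42,-0.15,-0.477],"yaw":-20.3},{"offset":[0.42,-0.15,-0.477],"yaw":-20.3},{"offset":[0.42,-0.15,-0.477],"yaw":-20.3},{"offset":[0.42,-0.15,-0.477],"yaw":-20.3},{"offset":[0.42,-0.15,-0.477],"yaw":-20.3},{"offset":[0.42,-0.15,-0.477],"yaw":-20.3},{"offset":[0.42,-0.15,-0.477],"yaw":-20.3},{"offset":[0.42,-0.15,-0.477],"yaw":-20.3}])

```text
invalid input at $.increments[0]: expected keys offset, yaw, jaw
```

Request:
move_arm(increments=[{"offset":[0.1,-0.15,-0.12],"yaw":-10,"jaw":0},{"offset":[0.1,-0.15,-0.12],"yaw":-20.3,"jaw":0},{"offset":[0.42,-0.15,-0.477],"yaw":-20.3,"jaw":0},{"offset":[0.42,-0.15,-0.477],"yaw":-20.3,"jaw":0},{"offset":[0.42,-0.15,-0.477],"yaw":-20.3,"jaw":0},{"offset":[0.42,-0.15,-0.477],"yaw":-20.3,"jaw":0},{"offset":[0.42,-0.15,-0.477],"yaw":-20.3,"jaw":0},{"offset":[0.42,-0.15,-0.477],"yaw":-20.3,"jaw":0},{"offset":[0.42,-0.15,-0.477],"yaw":-20.3,"jaw":0},{"offset":[0.42,-0.15,-0.477],"yaw":-20.3,"jaw":0}])

```text
clock: 2.23
position: [0.3562, 0.2208, 0.3594]
ee_rot: [-0.707, -0.0, 0.0, 0.707]
ft_force: [1.1, -0.9, 0.7]
grip_width: 1.008
```

Request:
move_arm(increments=[{"offset":[0.094,-0.04,-0.232],"yaw":0,"jaw":0},{"offset":[0.094,-0.04,-0.232],"yaw":0,"jaw":0},{"offset":[0.094,-0.04,-0.232],"yaw":0,"jaw":0},{"offset":[0.094,-0.04,-0.232],"yaw":0,"jaw":0},{"offset":[0.094,-0.04,-0.232],"yaw":0,"jaw":0},{"offset":[0.094,-0.04,-0.232],"yaw":0,"jaw":0},{"offset":[0.094,-0.04,-0.232],"yaw":0,"jaw":0},{"offset":[0.094,-0.04,-0.232],"yaw":0,"jaw":0},{"offset":[0.094,-0.04,-0.232],"yaw":0,"jaw":0}])

```text
clock: 2.98
position: [0.4502, -0.0111, 0.3992]
ee_rot: [-0.707, -0.0, -0.0, 0.708]
ft_force: [-0.2, 0.7, -0.6]
grip_width: 1.0
```

```bash
cat > b.py <<'E'
from h import *
np.set_printoptions(precision=4,suppress=True)
o=obs(); print(o["clock"],o["position"],o["joint_pos"])
c=cam("wrist"); save(c,"w1.png"); print(c["tw"],c["Rw"])
np.savez("w1.npz",depth=c["depth"],K=c["intrinsics"],Rw=c["Rw"],tw=c["tw"],pix=c["pixels"])
for q,z in {"lever_knob":.232,"bolt_knob":.232,"hopper":.268}.items():
    for r in manip.spot_point(c,q)[:1]:
        u,v=r["centre"]; print(q,round(r["confidence"],2),np.round([u,v]),atz(c,u,v,z),atd(c,u,v))
E
python3 b.py
```

```text
2.9833 [ 0.4502 -0.0111  0.3992] [-0.6692 -0.1462  0.5273  1.6462  0.0723  1.6213  1.4277]
[ 0.3684 -0.0119  0.525 ] [[ 0.0004  0.9477  0.3191]
 [ 1.     -0.0008  0.0012]
 [ 0.0014  0.3191 -0.9477]]
lever_knob 0.96 [321. 190.] [ 0.4579 -0.0108  0.232 ] [ 0.4534 -0.0109  0.2469]
bolt_knob 0.9 [323. 233.] [ 0.5003 -0.0083  0.232 ] [ 0.4942 -0.0085  0.2456]
```

View pics/w1.png

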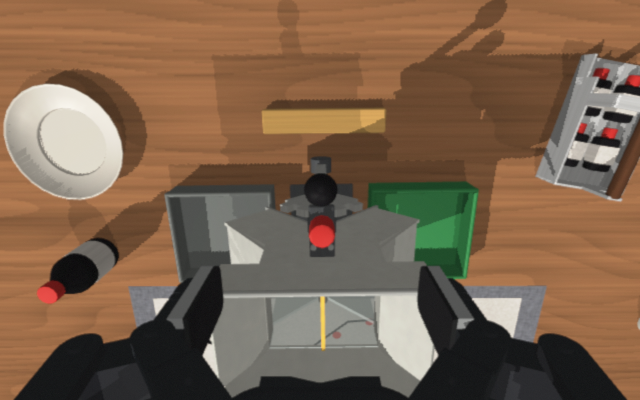

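The picture is upside down, with -x up and +y to the right. The ball is at (320,190), the red knob at (321,233) and the hopper's front edge near row 293. The flap is upright, the green tray is on +y, and the chute has almost no yaw.

```bash
cat > g.py <<'E'
import numpy as np,cv2
np.set_printoptions(precision=4,suppress=True)
f=np.load("w1.npz");D=f["depth"];K=f["K"];Rw=f["Rw"];tw=f["tw"];P=f["pix"]
v,u=np.mgrid[0:400,0:640]
d=np.stack([u,v,np.ones_like(u)],-1)@np.linalg.inv(K).T
X=(d*D[...,None])@Rw.T+tw
r=P[...,0].astype(int);g=P[...,1].astype(int)
m=(r>150)&(g<60)&(abs(X[...,2]-.245)<.004)&(abs(X[...,1])<.06)
print("red top",X[m].mean(0),X[m].min(0),X[m].max(0))
# hopper front rim
for lo,hi in((-.09,-.06),(-.06,-.03),(-.03,0),(0,.03),(.03,.07)):
    m=(X[...,1]>lo)&(X[...,1]<hi)&(X[...,2]>.26)&(X[...,2]<.285)&(X[...,0]>.45)&(X[...,0]<.56)
    print("rim",lo,m.sum(),X[m].min(0),X[m].max(0)) if m.any() else 0
for name,cond in(("trays",0),):
    gm=(g>r+40)&(X[...,2]>.035)&(X[...,2]<.05)
    q=X[gm]; print("green",q.min(0),q.max(0)); s=q[q[:,0]<q[:,0].min()+.006]; print("green front edge slope",np.polyfit(s[:,1],s[:,0],1))
for uu in(300,350,260):
    print(uu,[tuple(np.round(X[vv,uu],3)) for vv in range(284,300,2)])
E
python3 g.py
```

```text
red top [ 0.4928 -0.0099  0.245 ] [ 0.4861 -0.0214  0.2428] [0.5082 0.0011 0.2469]
rim -0.09 374 [ 0.5374 -0.09    0.26  ] [ 0.5438 -0.06    0.2726]
rim -0.06 369 [ 0.537  -0.0599  0.26  ] [ 0.5425 -0.03    0.2727]
rim -0.03 376 [ 0.5364 -0.0299  0.26  ] [ 0.5431 -0.      0.2727]
rim 0 369 [0.5358 0.     0.2601] [0.5418 0.03   0.2726]
rim 0.03 493 [0.5352 0.0301 0.26  ] [0.5421 0.0699 0.2726]
green [0.5125 0.0646 0.035 ] [0.6639 0.2231 0.0471]
green front edge slope [-0.0119  0.5173]
300 [(np.float64(0.538), np.float64(-0.029), np.float64(0.259)), (np.float64(0.538), np.float64(-0.029), np.float64(0.262)), (np.float64(0.539), np.float64(-0.029), np.float64(0.263)), (np.float64(0.537), np.float64(-0.029), np.float64(0.269)), (np.float64(0.538), np.float64(-0.029), np.float64(0.271)), (np.float64(0.54), np.float64(-0.029), np.float64(0.272)), (np.float64(0.543), np.float64(-0.029), np.float64(0.27)), (np.float64(0.642), np.float64(-0.038), np.float64(0.129))]
350 [(np.float64(0.538), np.float64(0.015), np.float64(0.259)), (np.float64(0.538), np.float64(0.015), np.float64(0.262)), (np.float64(0.537), np.float64(0.015), np.float64(0.266)), (np.float64(0.538), np.float64(0.015), np.float64(0.268)), (np.float64(0.538), np.float64(0.014), np.float64(0.271)), (np.float64(0.539), np.float64(0.014), np.float64(0.272)), (np.float64(0.641), np.float64(0.029), np.float64(0.126)), (np.float64(0.641), np.float64(0.029), np.float64(0.131))]
260 [(np.float64(0.539), np.float64(-0.066), np.float64(0.256)), (np.float64(0.539), np.float64(-0.065), np.float64(0.26)), (np.float64(0.539), np.float64(-0.065), np.float64(0.263)), (np.float64(0.538), np.float64(-0.064), np.float64(0.268)), (np.float64(0.539), np.float64(-0.063), np.float64(0.27)), (np.float64(0.54), np.float64(-0.063), np.float64(0.271)), (np.float64(0.542), np.float64(-0.064), np.float64(0.27)), (np.float64(0.576), np.float64(-0.073), np.float64(0.225))]
```

Request:
move_arm(increments=[{"offset":[0.048,0.03,0.001],"yaw":0,"jaw":0},{"offset":[0.048,0.08,0.001],"yaw":0,"jaw":0},{"offset":[0.048,0.12,0.001],"yaw":0,"jaw":0},{"offset":[0.048,0.15,0.001],"yaw":0,"jaw":60},{"offset":[0.048,0.164,0.001],"yaw":0,"jaw":100},{"offset":[0.048,0.164,0.001],"yaw":0,"jaw":255},{"offset":[0.048,0.164,0.001],"yaw":0,"jaw":255},{"offset":[0.048,0.164,0.001],"yaw":0,"jaw":255},{"offset":[0.048,0.164,0.001],"yaw":0,"jaw":255},{"offset":[0.048,0.164,0.001],"yaw":0,"jaw":255}], squeeze=60)

```text
clock: 4.02
position: [0.499, -0.0092, 0.2371]
ee_rot: [-0.707, -0.002, -0.0, 0.708]
ft_force: [-2.7, -4.1, 7.2]
grip_width: 0.26
```

Request:
move_arm(increments=[{"offset":[0,-0.008,0],"yaw":0,"jaw":255},{"offset":[0,-0.014,0],"yaw":0,"jaw":255},{"offset":[0,-0.018,0],"yaw":0,"jaw":255},{"offset":[0,-0.018,0],"yaw":0,"jaw":255},{"offset":[0,-0.018,0],"yaw":0,"jaw":255}])

```text
clock: 4.43
position: [0.4986, -0.0092, 0.2536]
ee_rot: [-0.707, -0.002, 0.0, 0.707]
ft_force: [7.6, -1.4, -23.4]
grip_width: 0.257
```

Request:
move_arm(increments=[{"offset":[0,0.001,0],"yaw":0,"jaw":0},{"offset":[0,0.001,0],"yaw":0,"jaw":0},{"offset":[0,0,0],"yaw":0,"jaw":0},{"offset":[0,-0.03,0],"yaw":0,"jaw":0},{"offset":[0,-0.05,0],"yaw":0,"jaw":60},{"offset":[0,-0.05,0.03],"yaw":0,"jaw":255},{"offset":[-0.041,-0.05,0.042],"yaw":0,"jaw":255},{"offset":[-0.041,-0.05,0.042],"yaw":0,"jaw":255},{"offset":[-0.041,-0.03,0.042],"yaw":0,"jaw":255},{"offset":[-0.041,0.02,0.042],"yaw":0,"jaw":255}])

```text
clock: 5.27
position: [0.4602, 0.0338, 0.2464]
ee_rot: [-0.705, -0.005, -0.003, 0.709]
ft_force: [1.9, 0.3, -1.6]
grip_width: 0.053
```

```bash
cat > s.py <<'E'
from h import *
import sys
np.set_printoptions(precision=4,suppress=True)
c=cam("scene")
for q in ["bolt_knob","lever_knob"]:
    for r in manip.spot_point(c,q)[:1]:
        u,v=r["centre"]; print(q,round(r["confidence"],2),u,v,atd(c,u,v))
if len(sys.argv)>1:
    cv2.imwrite("pics/"+sys.argv[1],cv2.resize(c["pixels"][100:270,240:460,::-1],None,fx=3,fy=3))
o=obs(); print(o["clock"],o["position"],o["ft_force"],o["grip_width"])
E
python3 s.py
```

```text
bolt_knob 0.71 372.7 123.6 [0.4296 0.392  0.0907]
lever_knob 0.92 315.0 177.6 [ 0.4634 -0.022   0.233 ]
5.4167 [0.4564 0.0326 0.2414] [0.5749 0.0695 0.2571] -0.004002836780072048
```

Request:
move_arm(increments=[{"offset":[0.001,0.018,0],"yaw":0,"jaw":255},{"offset":[0.001,0.018,-0.012],"yaw":0,"jaw":255},{"offset":[0.001,0.018,-0.024],"yaw":0,"jaw":255},{"offset":[0.001,0.02,-0.036],"yaw":0,"jaw":255},{"offset":[0.001,0.022,-0.048],"yaw":0,"jaw":255},{"offset":[0.001,0.024,-0.058],"yaw":0,"jaw":255},{"offset":[0.001,0.026,-0.066],"yaw":0,"jaw":255},{"offset":[0.001,0.028,-0.072],"yaw":0,"jaw":255},{"offset":[0.001,0.028,-0.075],"yaw":0,"jaw":255},{"offset":[0.001,0.028,-0.075],"yaw":0,"jaw":255}])

```text
clock: 6.25
position: [0.458, -0.0402, 0.2144]
ee_rot: [-0.706, -0.001, 0.002, 0.708]
ft_force: [-0.8, 12.0, 4.9]
grip_width: -0.001
```

Request:
move_arm(increments=[{"offset":[0,0,-0.006],"yaw":0,"jaw":255},{"offset":[0,0,-0.008],"yaw":0,"jaw":255},{"offset":[0,0,-0.008],"yaw":0,"jaw":255},{"offset":[0,0,-0.008],"yaw":0,"jaw":255}])

```text
clock: 6.58
position: [0.458, -0.0409, 0.2146]
ee_rot: [-0.703, -0.004, 0.004, 0.711]
ft_force: [-2.3, 31.2, 1.0]
grip_width: 0.002
```

Request:
move_arm(increments=[{"offset":[0,0,0.01],"yaw":0,"jaw":255},{"offset":[0,-0.03,0.031],"yaw":0,"jaw":255},{"offset":[0,-0.07,0.031],"yaw":0,"jaw":255},{"offset":[0.02,-0.085,0.031],"yaw":0,"jaw":255},{"offset":[0.04,-0.085,0.031],"yaw":0,"jaw":255},{"offset":[0.04,-0.085,0.031],"yaw":0,"jaw":255},{"offset":[0.04,-0.085,0.031],"yaw":0,"jaw":255}])

```text
clock: 7.17
position: [0.4981, -0.0111, 0.2999]
ee_rot: [-0.703, -0.003, 0.004, 0.711]
ft_force: [-0.2, -0.6, -0.3]
grip_width: -0.005
```

```bash
python3 s.py s2.png
```

```text
bolt_knob 0.54 363.5 129.9 [0.3878 0.4165 0.0239]
lever_knob 0.88 305.9 196.4 [ 0.4701 -0.0755  0.2172]
7.3167 [ 0.4971 -0.011   0.2997] [ 0.0429 -0.0356  0.4613] 0.0020066903182928138
```

View pics/s2.png

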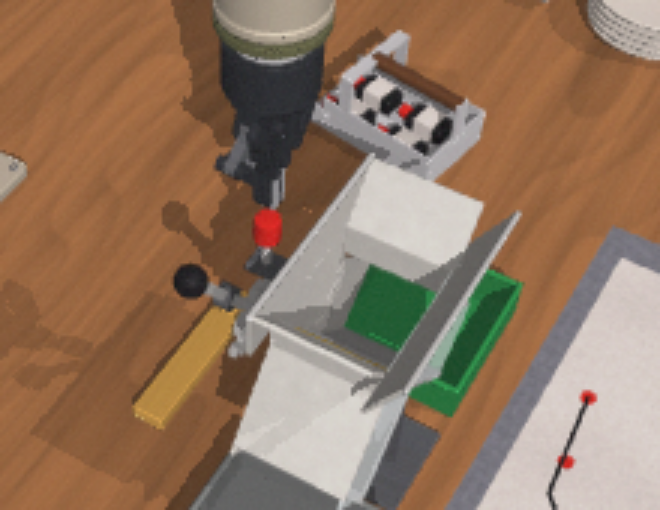

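The lever ball, at (190,280) in the crop, leans to -y, and the hopper opens towards the green tray. The bolt at (267,228) is up with the closed fingers above it, so I'll press it down.

Request:
move_arm(increments=[{"offset":[0,0.018,0],"yaw":0,"jaw":255},{"offset":[0,0.026,0],"yaw":0,"jaw":255},{"offset":[0,0.032,0],"yaw":0,"jaw":255},{"offset":[0,0.038,0],"yaw":0,"jaw":255},{"offset":[0,0.044,0],"yaw":0,"jaw":255},{"offset":[0,0.046,0],"yaw":0,"jaw":255},{"offset":[0,0.046,0],"yaw":0,"jaw":255}])

```text
clock: 7.9
position: [0.4981, -0.011, 0.2611]
ee_rot: [-0.701, -0.005, 0.002, 0.713]
ft_force: [-26.4, -3.7, 69.0]
grip_width: 0.004
```

Request:
move_arm(increments=[{"offset":[0,-0.04,0],"yaw":0,"jaw":255},{"offset":[0,-0.08,0],"yaw":0,"jaw":200},{"offset":[-0.05,-0.08,0.06],"yaw":0,"jaw":0},{"offset":[-0.08,-0.07,0.4],"yaw":7,"jaw":0},{"offset":[-0.08,-0.07,0.4],"yaw":7,"jaw":0},{"offset":[-0.08,-0.07,0.4],"yaw":7,"jaw":0},{"offset":[-0.08,-0.07,0.4],"yaw":7,"jaw":0},{"offset":[-0.08,-0.07,0.4],"yaw":7,"jaw":0},{"offset":[-0.08,-0.07,0.4],"yaw":7,"jaw":0},{"offset":[-0.08,-0.07,0.4],"yaw":7,"jaw":0}])

```text
clock: 8.73
position: [0.4259, 0.304, 0.3377]
ee_rot: [-0.7, 0.039, -0.04, 0.712]
ft_force: [0.3, -0.1, 0.9]
grip_width: 1.001
```

Request:
move_arm(increments=[{"offset":[-0.02,0.0,0.15],"yaw":0,"jaw":0},{"offset":[-0.02,0.0,0.15],"yaw":0,"jaw":0},{"offset":[-0.02,0.0,0.15],"yaw":0,"jaw":0},{"offset":[-0.02,0.0,0.15],"yaw":0,"jaw":0}])

```text
clock: 9.07
position: [0.4208, 0.4589, 0.3392]
ee_rot: [-0.701, 0.039, -0.038, 0.712]
ft_force: [-0.2, 0.6, -0.0]
grip_width: 0.999
```

```bash
cat > b2.py <<'E'
from h import *
np.set_printoptions(precision=4,suppress=True)
o=obs(); print(o["clock"],o["position"],o["joint_pos"]); p,R=pose(); print(R)
t=cam("top")
for r in manip.spot_point(t,"bolt_knob")[:2]:
    u,v=r["centre"]; print("top bolt",round(r["confidence"],2),u,v,atd(t,u,v))
c=cam("wrist"); save(c,"w2.png")
np.savez("w2.npz",depth=c["depth"],K=c["intrinsics"],Rw=c["Rw"],tw=c["tw"],pix=c["pixels"])
for q,z in {"scoop_grip":.087,"scoop_lip":0}.items():
    for r in manip.spot_point(c,q)[:1]:
        u,v=r["centre"]; print(q,round(r["confidence"],2),np.round([u,v]),atz(c,u,v,z),atd(c,u,v))
v,u=np.mgrid[0:400,0:640]
d=np.stack([u,v,np.ones_like(u)],-1)@np.linalg.inv(c["intrinsics"]).T
X=(d*c["depth"][...,None])@c["Rw"].T+c["tw"]
P=c["pixels"].astype(int); wood=(P[...,0]>P[...,2]*1.4)
m=(X[...,2]>.086)&(X[...,2]<.102)&(X[...,0]>.3)&(X[...,0]<.6)&(X[...,1]>.3)&(X[...,1]<.5)
b=X[m&wood&(P[...,0]-P[...,1]>15)&(P[...,0]<140)]; print("bar",len(b),b.min(0),b.max(0),b.mean(0))
s=X[m]; print("all high",len(s),s.min(0),s.max(0))
pts=b[:,:2]; mu=pts.mean(0); w,V=np.linalg.eigh(np.cov((pts-mu).T)); e=V[:,1]*np.sign(V[0,1]); print("axis",e,np.degrees(np.arctan2(e[1],e[0])), "extent",((pts-mu)@e).min(),((pts-mu)@e).max(),"mid",mu)
n=np.array([-e[1],e[0]]); q=(pts-mu)@n; print("width",np.percentile(q,[1,99]))
E
python3 b2.py
```

```text
9.0667 [0.4208 0.4589 0.3392] [-1.0564  0.2877  0.2065  1.3389 -0.0682  1.5089  0.6071]
[[ 0.9941  0.0003  0.1088]
 [-0.1088  0.0155  0.9939]
 [-0.0014 -0.9999  0.0154]]
top bolt 0.55 186.7 254.2 [0.339  0.4154 0.0026]
top bolt 0.52 328.2 201.8 [ 0.4892 -0.0077  0.2453]
scoop_grip 0.84 [261. 187.] [0.4413 0.3934 0.087 ] [0.4392 0.3949 0.0945]
scoop_lip 0.74 [273.  92.] [0.3403 0.4114 0.    ] [0.3403 0.4119 0.0041]
bar 1296 [0.3932 0.3721 0.0864] [0.5119 0.4069 0.0966] [0.4507 0.3925 0.0935]
all high 2818 [0.3786 0.3484 0.086 ] [0.5158 0.4547 0.0966]
axis [ 0.9854 -0.1704] -9.813315034190934 extent -0.057752135829672306 0.06247509967788994 mid [0.4507 0.3925]
width [-0.0074  0.007 ]
```

View pics/w2.png

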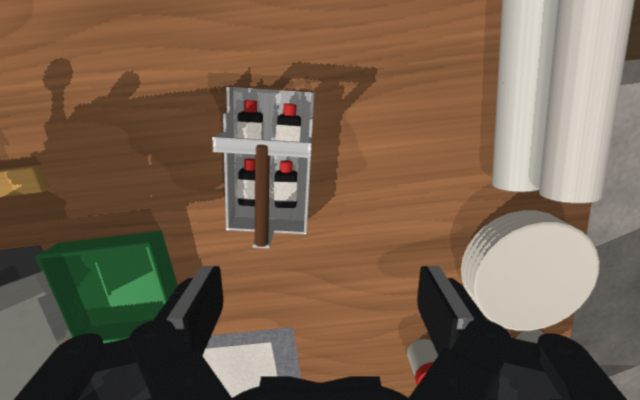

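The wrist picture shows the scoop with its lip at about (270,90), the bar from (262,145) to (262,245) and four bottles lying in it. The bar's axis is at -9.8° and the grip point at (0.441, 0.394). The bolt top is at 0.245, so it is fully down. Next I grip the scoop.

Request:
move_arm(increments=[{"offset":[0.027,0.04,-0.066],"yaw":3.5,"jaw":0},{"offset":[0.027,0.08,-0.066],"yaw":3.5,"jaw":0},{"offset":[0.027,0.115,-0.066],"yaw":3.5,"jaw":0},{"offset":[0.027,0.15,-0.066],"yaw":3.5,"jaw":0},{"offset":[0.027,0.185,-0.066],"yaw":3.5,"jaw":0},{"offset":[0.027,0.215,-0.066],"yaw":3.5,"jaw":0},{"offset":[0.027,0.24,-0.066],"yaw":3.5,"jaw":0},{"offset":[0.027,0.253,-0.066],"yaw":3.5,"jaw":0},{"offset":[0.027,0.253,-0.066],"yaw":3.5,"jaw":0},{"offset":[0.027,0.253,-0.066],"yaw":3.5,"jaw":0}])

```text
clock: 10.15
position: [0.4437, 0.3889, 0.0871]
ee_rot: [-0.699, 0.061, -0.062, 0.71]
ft_force: [0.2, 0.8, 0.3]
grip_width: 0.997
```

Request:
move_arm(increments=[{"offset":[0,0,0],"yaw":0,"jaw":255},{"offset":[0,0,0],"yaw":0,"jaw":255},{"offset":[0,0,0],"yaw":0,"jaw":255},{"offset":[0,0,0],"yaw":0,"jaw":255},{"offset":[0,0,0],"yaw":0,"jaw":255},{"offset":[0,0,0],"yaw":0,"jaw":255},{"offset":[0,0,0],"yaw":0,"jaw":255}])

```text
clock: 10.73
position: [0.4441, 0.3896, 0.0879]
ee_rot: [-0.698, 0.061, -0.063, 0.71]
ft_force: [0.2, 0.7, 5.7]
grip_width: 0.173
```

Request:
move_arm(increments=[{"offset":[0,-0.006,0],"yaw":0,"jaw":255},{"offset":[0,-0.015,0],"yaw":0,"jaw":255},{"offset":[0,-0.025,0],"yaw":0,"jaw":255},{"offset":[0,-0.025,0],"yaw":0,"jaw":255}])

```text
clock: 11.07
position: [0.4448, 0.3897, 0.1153]
ee_rot: [-0.698, 0.061, -0.063, 0.711]
ft_force: [0.9, -0.6, -3.8]
grip_width: 0.172
```

```bash
cat > k.py <<'E'
from h import *
import sys
np.set_printoptions(precision=4,suppress=True)
c=cam("scene"); o=obs(); p,R=pose(); print(o["clock"],p,o["ft_force"],o["torque"],o["grip_width"],o["joint_pos"]); print(R)
for r in manip.spot_point(c,"scoop_lip")[:1]:
    u,v=r["centre"]; print("lip",round(r["confidence"],2),u,v,atd(c,u,v))
# project expected geometry
if len(sys.argv)>1:
    x0,x1,y0,y1=map(int,sys.argv[2:6]); cv2.imwrite("pics/"+sys.argv[1],cv2.resize(c["pixels"][y0:y1,x0:x1,::-1],None,fx=3,fy=3))
E
python3 k.py s3.png 280 480 60 220
```

```text
11.1167 [0.4445 0.3896 0.1143] [ 1.5288  0.163  -4.1295] [-0.0049 -0.0733  0.0517] 0.17288143967242406 [-0.9771  0.3579  0.2239  1.7342 -0.101   1.0437  0.6782]
[[ 0.9847  0.0051  0.1744]
 [-0.1744  0.018   0.9845]
 [ 0.0019 -0.9998  0.0186]]
lip 0.55 351.0 124.4 [0.3385 0.414  0.0281]
```

View pics/s3.png

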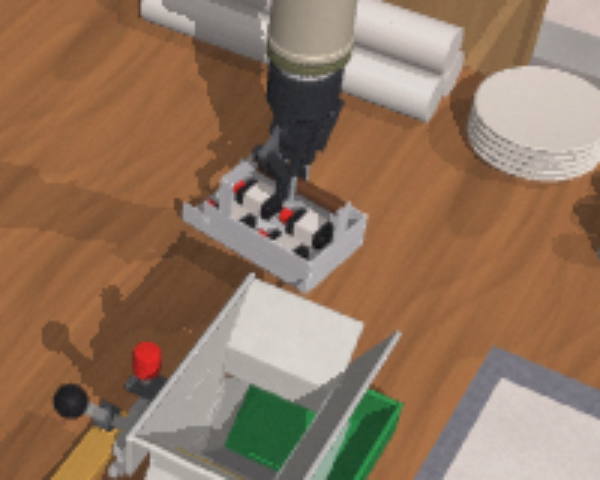

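Request:
move_arm(increments=[{"offset":[0,-0.02,0],"yaw":3,"jaw":255},{"offset":[0,-0.05,0],"yaw":8,"jaw":255},{"offset":[0,-0.08,0],"yaw":14,"jaw":255},{"offset":[0,-0.11,0],"yaw":20,"jaw":255},{"offset":[0,-0.14,0],"yaw":26,"jaw":255},{"offset":[0,-0.17,0],"yaw":32,"jaw":255},{"offset":[0,-0.2,0],"yaw":38,"jaw":255},{"offset":[0,-0.23,0],"yaw":44,"jaw":255},{"offset":[0,-0.26,0],"yaw":50,"jaw":255},{"offset":[0,-0.28,0],"yaw":56,"jaw":255}])

```text
clock: 12.0
position: [0.4431, 0.3844, 0.3961]
ee_rot: [-0.585, 0.389, -0.385, 0.598]
ft_force: [0.1, 0.5, -3.2]
grip_width: 0.176
```

Request:
move_arm(increments=[{"offset":[0,-0.01,0],"yaw":6,"jaw":255},{"offset":[0,-0.01,0],"yaw":12,"jaw":255},{"offset":[0,-0.01,0],"yaw":18,"jaw":255},{"offset":[0,-0.01,0],"yaw":24,"jaw":255},{"offset":[0,-0.01,0],"yaw":30,"jaw":255},{"offset":[0,-0.01,0],"yaw":36,"jaw":255},{"offset":[0,-0.01,0],"yaw":42,"jaw":255},{"offset":[0,-0.01,0],"yaw":48,"jaw":255},{"offset":[0,-0.01,0],"yaw":54,"jaw":255},{"offset":[0,-0.01,0],"yaw":59,"jaw":255}])

```text
clock: 12.83
position: [0.4428, 0.3841, 0.4053]
ee_rot: [-0.319, 0.634, -0.624, 0.327]
ft_force: [-0.4, 0.4, -3.7]
grip_width: 0.171
```

```bash
python3 k.py
```

```text
12.8833 [0.4428 0.3841 0.4053] [ 1.2186 -0.4513 -3.8483] [-0.0685 -0.0122 -0.0296] 0.17176817169460065 [-1.1739  0.2075  0.4765  1.3201 -0.1052  1.6211 -1.3407]
[[-0.5872  0.0047  0.8094]
 [-0.8092  0.0177 -0.5872]
 [-0.017  -0.9998 -0.0066]]
lip 0.89 418.4 56.4 [ 0.2445  1.3378 -0.2345]
```

Request:
move_arm(increments=[{"offset":[0,0,0],"yaw":6,"jaw":255},{"offset":[0,0,0],"yaw":12,"jaw":255},{"offset":[0,0,0],"yaw":18,"jaw":255},{"offset":[0,0,0],"yaw":24,"jaw":255},{"offset":[0,0,0],"yaw":30,"jaw":255},{"offset":[0,0,0],"yaw":36,"jaw":255},{"offset":[0,0,0],"yaw":42,"jaw":255},{"offset":[0,0,0],"yaw":48,"jaw":255},{"offset":[0,0,0],"yaw":53,"jaw":255},{"offset":[0,0,0],"yaw":53,"jaw":255}])

```text
clock: 13.77
position: [0.4427, 0.3841, 0.405]
ee_rot: [-0.008, 0.713, -0.701, 0.011]
ft_force: [-0.1, 0.2, -4.6]
grip_width: 0.173
```

Request:
move_arm(increments=[{"offset":[-0.01,-0.002,0.03],"yaw":0,"jaw":255},{"offset":[-0.02,-0.002,0.06],"yaw":0,"jaw":255},{"offset":[-0.03,-0.002,0.1],"yaw":0,"jaw":255},{"offset":[-0.04,-0.003,0.14],"yaw":0,"jaw":255},{"offset":[-0.05,-0.003,0.18],"yaw":0,"jaw":255},{"offset":[-0.06,-0.004,0.22],"yaw":0,"jaw":255},{"offset":[-0.07,-0.005,0.26],"yaw":0,"jaw":255},{"offset":[-0.08,-0.006,0.3],"yaw":0,"jaw":255},{"offset":[-0.09,-0.006,0.34],"yaw":0,"jaw":255},{"offset":[-0.095,-0.007,0.37],"yaw":0,"jaw":255}])

```text
clock: 14.6
position: [0.5476, 0.0127, 0.4062]
ee_rot: [-0.009, 0.713, -0.701, 0.012]
ft_force: [1.4, 0.3, -3.9]
grip_width: 0.173
```

Request:
move_arm(increments=[{"offset":[0,0,0.005],"yaw":0,"jaw":255},{"offset":[0,0,0.005],"yaw":0,"jaw":255},{"offset":[0,0,0.005],"yaw":0,"jaw":255}])

```text
clock: 14.85
position: [0.5477, 0.0075, 0.406]
ee_rot: [-0.01, 0.713, -0.701, 0.013]
ft_force: [-0.3, 1.6, -4.7]
grip_width: 0.168
```

```bash
cat > sc.py <<'E'
from h import *
import sys
# estimate scoop tilt & lip from scene depth: points in tool-centred box
np.set_printoptions(precision=4,suppress=True)
c=cam("scene"); o=obs(); p,R=pose(); print(o["clock"],p,o["ft_force"],o["torque"],o["grip_width"],o["joint_pos"][-1]); print(R)
v,u=np.mgrid[0:400,0:640]
d=np.stack([u,v,np.ones_like(u)],-1)@np.linalg.inv(c["intrinsics"]).T
X=(d*c["depth"][...,None])@c["Rw"].T+c["tw"]
# outer face of the scoop's side wall at y = p_y-53 mm: fit its upper edge
m=(abs(X[...,1]-(p[1]-.053))<.006)&(abs(X[...,0]-p[0])<.13)&(X[...,2]>.2)&(X[...,2]<p[2]+.03)
q=X[m]
for lo in np.arange(-.12,.12,.02):
    s=q[(q[:,0]-p[0]>lo)&(q[:,0]-p[0]<lo+.02)]
    if len(s)>3: print("dx %.2f n %d z-p %.4f..%.4f"%(lo+.01,len(s),s[:,2].min()-p[2],s[:,2].max()-p[2]))
for qn in ["scoop_lip","scoop_grip"]:
  for r in manip.spot_point(c,qn)[:1]:
    a,b=r["centre"]; print(qn,round(r["confidence"],2),a,b,atd(c,a,b))
print("tray_grey/green bottles", [ (round(r["confidence"],2),np.round(r["centre"])) for r in manip.spot_point(c,"empty0_center")[:5]])
if len(sys.argv)>1:
    a,b,e,f=map(int,sys.argv[2:6]); cv2.imwrite("pics/"+sys.argv[1],cv2.resize(c["pixels"][e:f,a:b,::-1],None,fx=3,fy=3))
E
python3 sc.py s4.png 240 460 50 230
```

```text
14.9 [0.5477 0.0087 0.4059] [ 0.5802  1.5429 -3.5264] [-0.0292  0.0644 -0.0001] 0.17468410324614647 -1.5304498139567912
[[-0.9994  0.0044  0.034 ]
 [-0.0339  0.0173 -0.9993]
 [-0.005  -0.9998 -0.0171]]
dx -0.07 n 59 z-p -0.0897..-0.0431
dx -0.05 n 104 z-p -0.0916..-0.0430
dx -0.03 n 113 z-p -0.0904..-0.0423
dx -0.01 n 159 z-p -0.2015..-0.0432
dx 0.01 n 113 z-p -0.0887..-0.0413
dx 0.03 n 115 z-p -0.0918..-0.0423
dx 0.05 n 240 z-p -0.0895..0.0044
dx 0.07 n 119 z-p -0.0904..-0.0432
dx 0.09 n 75 z-p -0.1863..-0.0484
dx 0.11 n 60 z-p -0.1764..-0.0606
scoop_lip 0.82 395.0 174.7 [0.6556 0.0183 0.3191]
scoop_grip 0.96 356.7 133.4 [ 0.5595 -0.0035  0.4165]
tray_grey/green bottles [(0.66, array([384., 161.]))]
```

View pics/s4.png

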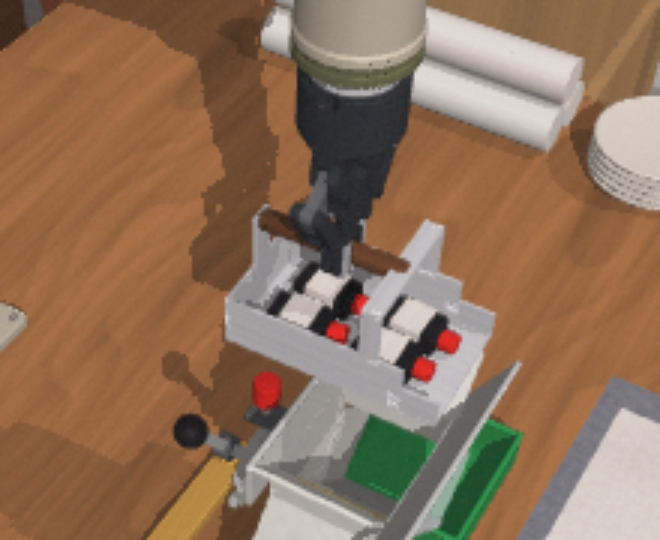

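The scoop is level in the grip with its lip over the mouth, and all four bottles lie in it. Next I lower it onto the front rim and roll it lip-down.

Request:
move_arm(increments=[{"offset":[0,0.015,0.012],"yaw":1,"jaw":255},{"offset":[0,0.03,0.012],"yaw":1,"jaw":255},{"offset":[0,0.04,0.012],"yaw":1,"jaw":255},{"offset":[-0.002,0.045,0.012],"yaw":1,"jaw":255},{"offset":[-0.006,0.048,0.012],"yaw":1,"jaw":255},{"offset":[-0.01,0.05,0.012],"yaw":1,"jaw":255},{"offset":[-0.014,0.051,0.012],"yaw":1,"jaw":255},{"offset":[-0.016,0.052,0.012],"yaw":1,"jaw":255}], squeeze=50)

```text
clock: 15.72
position: [0.563, -0.0009, 0.3559]
ee_rot: [-0.006, 0.714, -0.701, 0.006]
ft_force: [-35.1, 2.4, 31.7]
grip_width: 0.175
```

```bash
python3 sc.py
```

```text
15.7667 [ 0.5629 -0.0009  0.356 ] [-23.2524   3.0803  20.3021] [0.2165 5.0733 0.0284] 0.1729940451510708 -1.4935036802969854
[[-0.9999 -0.0001  0.017 ]
 [-0.017   0.0186 -0.9997]
 [-0.0002 -0.9998 -0.0186]]
dx -0.07 n 61 z-p -0.0879..-0.0408
dx -0.05 n 100 z-p -0.0872..-0.0422
dx -0.03 n 137 z-p -0.1544..-0.0392
dx -0.01 n 108 z-p -0.0892..-0.0418
dx 0.01 n 102 z-p -0.0890..-0.0420
dx 0.03 n 105 z-p -0.0905..-0.0427
dx 0.05 n 218 z-p -0.0928..0.0058
dx 0.07 n 110 z-p -0.1389..-0.0431
dx 0.09 n 90 z-p -0.1344..-0.0624
dx 0.11 n 48 z-p -0.1016..-0.0624
scoop_lip 0.76 395.1 197.2 [ 0.6731 -0.0021  0.2699]
scoop_grip 0.65 361.0 155.2 [ 0.5763 -0.0057  0.3605]
tray_grey/green bottles [(0.75, array([381., 178.]))]
```

Request:
move_arm(increments=[{"offset":[0.004,-0.008,0],"yaw":0,"jaw":255},{"offset":[0.016,-0.009,0],"yaw":0,"jaw":255},{"offset":[0.02,-0.008,0],"yaw":0,"jaw":255},{"offset":[0.02,-0.004,0],"yaw":0,"jaw":255},{"offset":[0.018,-0.002,0],"yaw":0,"jaw":255},{"offset":[0.016,0,0],"yaw":0,"jaw":255},{"offset":[0.014,0.001,0],"yaw":0,"jaw":255},{"offset":[0.012,0.002,0],"yaw":0,"jaw":255},{"offset":[0.012,0.002,0],"yaw":0,"jaw":255}], squeeze=20)

```text
clock: 16.67
position: [0.5522, -0.0007, 0.3554]
ee_rot: [-0.005, 0.714, -0.7, 0.007]
ft_force: [-2.9, 2.2, 11.3]
grip_width: 0.172
```

```bash
python3 sc.py s5.png 240 460 50 230
```

```text
16.7167 [ 0.5521 -0.0006  0.3554] [-1.7413  2.564   9.9586] [ 0.2511  1.0224 -0.046 ] 0.17444924767003878 -1.5149447284714852
[[-0.9998  0.0028  0.0175]
 [-0.0175  0.0194 -0.9997]
 [-0.0032 -0.9998 -0.0193]]
dx -0.09 n 4 z-p -0.1420..-0.1310
dx -0.07 n 74 z-p -0.0855..-0.0376
dx -0.05 n 102 z-p -0.0877..-0.0407
dx -0.03 n 98 z-p -0.0886..-0.0389
dx -0.01 n 146 z-p -0.1536..-0.0416
dx 0.01 n 105 z-p -0.1544..-0.0417
dx 0.03 n 104 z-p -0.0908..-0.0417
dx 0.05 n 218 z-p -0.0911..0.0038
dx 0.07 n 108 z-p -0.0914..-0.0430
dx 0.09 n 74 z-p -0.1379..-0.0631
dx 0.11 n 42 z-p -0.1199..-0.0642
scoop_lip 0.78 388.9 196.2 [ 0.6577 -0.0015  0.263 ]
scoop_grip 0.83 354.5 150.4 [ 0.5654 -0.0192  0.3811]
tray_grey/green bottles [(0.51, array([377., 177.]))]
```

View pics/s5.png

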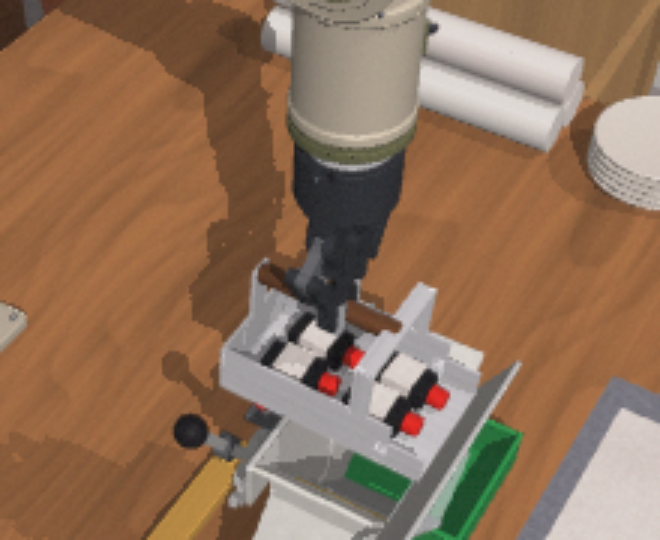

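Request:
move_arm(increments=[{"offset":[-0.003,0.003,0],"yaw":0,"jaw":255},{"offset":[-0.005,0.005,0],"yaw":0,"jaw":255},{"offset":[-0.007,0.007,0],"yaw":0,"jaw":255},{"offset":[-0.009,0.009,0],"yaw":0,"jaw":255},{"offset":[-0.011,0.011,0],"yaw":0,"jaw":255},{"offset":[-0.013,0.012,0],"yaw":0,"jaw":255}], squeeze=30)

```text
clock: 17.37
position: [0.5695, -0.0003, 0.3493]
ee_rot: [-0.0, 0.714, -0.7, 0.012]
ft_force: [7.4, 0.3, 35.6]
grip_width: 0.169
```

```bash
python3 sc.py
```

```text
17.4167 [ 0.5698 -0.0003  0.3492] [ 5.3244 -0.2678 34.6057] [-0.0498 -0.4983 -0.1118] 0.1767233737638291 -1.4884485152681173
[[-0.9997  0.0169  0.0182]
 [-0.0178  0.0205 -0.9996]
 [-0.0172 -0.9996 -0.0201]]
dx -0.11 n 4 z-p -0.1305..-0.1243
dx -0.09 n 25 z-p -0.0693..-0.0249
dx -0.07 n 109 z-p -0.0737..-0.0232
dx -0.05 n 102 z-p -0.0800..-0.0271
dx -0.03 n 151 z-p -0.1485..-0.0307
dx -0.01 n 110 z-p -0.0872..-0.0369
dx 0.01 n 110 z-p -0.1484..-0.0410
dx 0.03 n 132 z-p -0.0988..-0.0134
dx 0.05 n 185 z-p -0.1023..-0.0035
dx 0.07 n 87 z-p -0.1316..-0.0548
dx 0.09 n 48 z-p -0.1173..-0.0784
dx 0.11 n 12 z-p -0.0811..-0.0753
scoop_lip 0.94 387.1 200.3 [ 0.6551 -0.001   0.2452]
scoop_grip 0.92 361.1 156.0 [ 0.5797 -0.0124  0.3655]
tray_grey/green bottles [(0.6, array([378., 181.])), (0.32, array([361., 156.]))]
```

Request:
move_arm(increments=[{"offset":[-0.003,0.004,0],"yaw":0,"jaw":255},{"offset":[-0.006,0.007,0],"yaw":0,"jaw":255},{"offset":[-0.009,0.01,0],"yaw":0,"jaw":255},{"offset":[-0.012,0.013,0],"yaw":0,"jaw":255},{"offset":[-0.015,0.016,0],"yaw":0,"jaw":255},{"offset":[-0.018,0.018,0],"yaw":0,"jaw":255}])

```text
clock: 18.07
position: [0.5888, -0.0005, 0.3389]
ee_rot: [0.002, 0.715, -0.699, 0.014]
ft_force: [-24.4, 5.3, 57.2]
grip_width: 0.169
```

```bash
python3 sc.py
```

```text
18.1167 [ 0.589  -0.0006  0.3386] [-28.2333   1.5889  55.0451] [-0.0673  5.5879 -0.575 ] 0.17421735450812917 -1.4564465156411794
[[-0.9996  0.022   0.0174]
 [-0.0169  0.0231 -0.9996]
 [-0.0224 -0.9995 -0.0227]]
dx -0.11 n 9 z-p -0.0438..-0.0280
dx -0.09 n 95 z-p -0.0517..-0.0014
dx -0.07 n 122 z-p -0.0624..-0.0033
dx -0.05 n 154 z-p -0.1383..-0.0164
dx -0.03 n 116 z-p -0.0820..-0.0241
dx -0.01 n 116 z-p -0.0923..-0.0338
dx 0.01 n 118 z-p -0.1003..-0.0365
dx 0.03 n 197 z-p -0.1116..-0.0072
dx 0.05 n 98 z-p -0.1201..-0.0094
dx 0.07 n 26 z-p -0.1054..-0.0745
dx 0.09 n 14 z-p -0.0740..-0.0657
scoop_lip 0.65 381.4 206.1 [ 0.6494 -0.0179  0.2371]
scoop_grip 0.86 364.8 160.0 [ 0.6009 -0.0385  0.3872]
tray_grey/green bottles [(0.38, array([354., 249.])), (0.26, array([381., 205.]))]
```

Request:
move_arm(increments=[{"offset":[0,-0.002,0],"yaw":0,"jaw":255},{"offset":[0,-0.004,0],"yaw":0,"jaw":255},{"offset":[0.008,-0.012,0],"yaw":0,"jaw":255},{"offset":[0.018,-0.018,0],"yaw":0,"jaw":255},{"offset":[0.03,-0.024,0],"yaw":0,"jaw":255},{"offset":[0.035,-0.026,0],"yaw":0,"jaw":255},{"offset":[0.035,-0.026,0],"yaw":0,"jaw":255}], squeeze=120)

```text
clock: 18.85
position: [0.553, -0.0018, 0.3636]
ee_rot: [0.002, 0.715, -0.699, 0.014]
ft_force: [-0.5, 0.2, -4.4]
grip_width: 0.166
```

```bash
python3 sc.py s6.png 240 460 80 300
```

```text
18.9 [ 0.5533 -0.0015  0.3633] [-1.2375 -0.437  -4.4258] [-0.061   0.1867  0.0443] 0.1570791774305883 -1.5208819161031506
[[-0.9996  0.0222  0.0177]
 [-0.0172  0.0237 -0.9996]
 [-0.0226 -0.9995 -0.0233]]
dx -0.11 n 8 z-p -0.0426..-0.0287
dx -0.09 n 98 z-p -0.1457..0.0001
dx -0.07 n 121 z-p -0.0625..-0.0036
dx -0.05 n 117 z-p -0.0740..-0.0166
dx -0.03 n 120 z-p -0.0837..-0.0239
dx -0.01 n 169 z-p -0.1621..-0.0356
dx 0.01 n 120 z-p -0.1626..-0.0416
dx 0.03 n 194 z-p -0.1109..-0.0075
dx 0.05 n 93 z-p -0.1182..-0.0123
dx 0.07 n 6 z-p -0.1024..-0.0954
dx 0.09 n 11 z-p -0.1445..-0.1270
dx 0.11 n 20 z-p -0.1244..-0.0892
scoop_lip 0.72 372.1 192.6 [ 0.619  -0.0133  0.2637]
scoop_grip 0.74 348.8 147.4 [ 0.565  -0.0478  0.4138]
tray_grey/green bottles [(0.56, array([380., 189.]))]
```

View pics/s6.png

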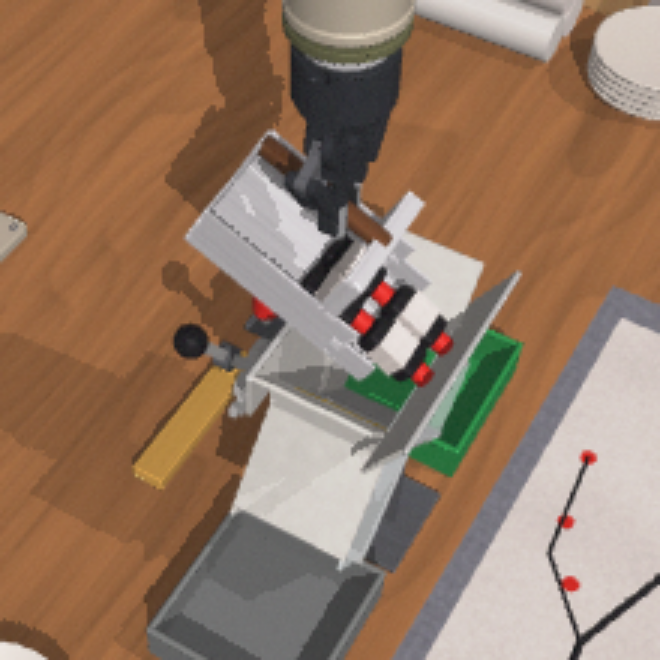

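The tilt of about 27° holds, and the bottles are sliding over the lip with two caps out. The grey tray is empty. I'll hold and let them slide.

Request:
move_arm(increments=[{"offset":[0,0,0],"yaw":0,"jaw":255},{"offset":[0,0,0],"yaw":0,"jaw":255},{"offset":[0,0,0],"yaw":0,"jaw":255},{"offset":[0,0,0],"yaw":0,"jaw":255},{"offset":[0,0,0],"yaw":0,"jaw":255},{"offset":[0,0,0],"yaw":0,"jaw":255}])

```text
clock: 19.55
position: [0.5536, -0.0016, 0.3631]
ee_rot: [0.002, 0.715, -0.699, 0.014]
ft_force: [-0.5, -1.0, -3.5]
grip_width: 0.166
```

```bash
python3 sc.py s7.png 240 460 80 300
```

```text
19.6 [ 0.5536 -0.0016  0.3631] [-0.4735  0.7411 -3.5595] [-0.0618  0.1141  0.0012] 0.16767661418251442 -1.5208937829878864
[[-0.9996  0.0219  0.0174]
 [-0.0169  0.0227 -0.9996]
 [-0.0223 -0.9995 -0.0223]]
dx -0.11 n 7 z-p -0.0429..-0.0305
dx -0.09 n 95 z-p -0.1493..0.0001
dx -0.07 n 122 z-p -0.0641..-0.0052
dx -0.05 n 115 z-p -0.0732..-0.0147
dx -0.03 n 125 z-p -0.0824..-0.0229
dx -0.01 n 160 z-p -0.1604..-0.0358
dx 0.01 n 116 z-p -0.1630..-0.0443
dx 0.03 n 191 z-p -0.1111..-0.0088
dx 0.05 n 89 z-p -0.1183..-0.0113
dx 0.07 n 8 z-p -0.1055..-0.0956
dx 0.09 n 13 z-p -0.1435..-0.1251
dx 0.11 n 18 z-p -0.1219..-0.0913
scoop_lip 0.71 369.4 192.7 [ 0.6146 -0.0195  0.2669]
scoop_grip 0.56 351.1 149.9 [ 0.5658 -0.0373  0.398 ]
tray_grey/green bottles [(0.79, array([380., 190.]))]
```

View pics/s7.png

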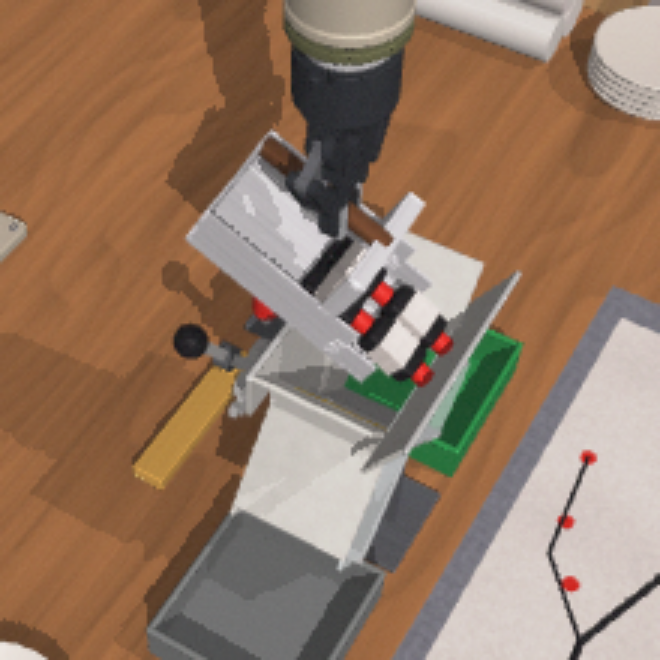

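Request:
move_arm(increments=[{"offset":[0.006,-0.012,0],"yaw":0,"jaw":255},{"offset":[0.015,-0.018,0],"yaw":0,"jaw":255},{"offset":[0.025,-0.02,0],"yaw":0,"jaw":255},{"offset":[0.03,-0.02,0],"yaw":0,"jaw":255},{"offset":[0.03,-0.02,0],"yaw":0,"jaw":255},{"offset":[0.03,-0.02,0],"yaw":0,"jaw":255},{"offset":[0.03,-0.02,0],"yaw":0,"jaw":255},{"offset":[0.03,-0.02,0],"yaw":0,"jaw":255},{"offset":[0.03,-0.02,0],"yaw":0,"jaw":255}])

```text
clock: 20.5
position: [0.5234, -0.0025, 0.3822]
ee_rot: [0.002, 0.715, -0.699, 0.014]
ft_force: [-0.0, -0.4, -3.5]
grip_width: 0.167
```

```bash
cat > q.py <<'E'
from h import *
np.set_printoptions(precision=3,suppress=True)
c=cam("scene"); t=cam("top"); o=obs(); print(o["clock"],o["position"],o["ft_force"],o["grip_width"])
for n,k in(("scene",c),("top",t)):
    P=k["pixels"].astype(int); v,u=np.mgrid[0:400,0:640]
    d=np.stack([u,v,np.ones_like(u)],-1)@np.linalg.inv(k["intrinsics"]).T
    X=(d*k["depth"][...,None])@k["Rw"].T+k["tw"]
    red=((P[...,0]>130)&(P[...,1]<60)&(P[...,2]<70)&(X[...,0]<.72)).astype(np.uint8)
    N,L,S,C=cv2.connectedComponentsWithStats(red,connectivity=8)
    for i in range(1,N):
        if S[i,4]>3: print(n,"red",S[i,4],C[i],np.median(X[L==i],0))
    print(n,"bottles",[(round(r["confidence"],2),np.round(r["centre"]),atd(k,*r["centre"])) for r in manip.spot_point(k,"empty0_center")[:6]])
E
python3 q.py
```

```text
20.6 [ 0.523 -0.003  0.382] [-0.832 -0.446 -2.81 ] 0.16490916618368046
scene red 30 [327.067 182.6  ] [ 0.498 -0.02   0.232]
scene red 10 [401.5 195.5] [0.629 0.216 0.025]
scene red 147 [294.537 350.211] [ 0.639 -0.384  0.124]
scene bottles []
top red 78 [466.679 155.333] [ 0.637 -0.382  0.125]
top red 5 [256.4 173. ] [0.588 0.212 0.026]
top red 4 [259.75 174.25] [0.584 0.2   0.025]
top bottles [(0.62, array([280., 177.]), array([0.577, 0.141, 0.026])), (0.6, array([256., 181.]), array([0.562, 0.208, 0.035]))]
```

Run:
```python
from h import *
c=cam("scene"); t=cam("top")
a=cv2.resize(c["pixels"][80:300,260:440,::-1],None,fx=2.2,fy=2.2,interpolation=cv2.INTER_CUBIC)
b=cv2.resize(t["pixels"][110:240,230:420,::-1],None,fx=2.1,fy=2.1,interpolation=cv2.INTER_CUBIC)
H=max(a.shape[0],b.shape[0]); f=lambda x:cv2.copyMakeBorder(x,0,H-x.shape[0],0,0,cv2.BORDER_CONSTANT)
i=np.hstack([f(a),f(b)]); print(i.shape); cv2.imwrite("pics/m8.png",i)
```

```text
(484, 795, 3)
```

View pics/m8.png

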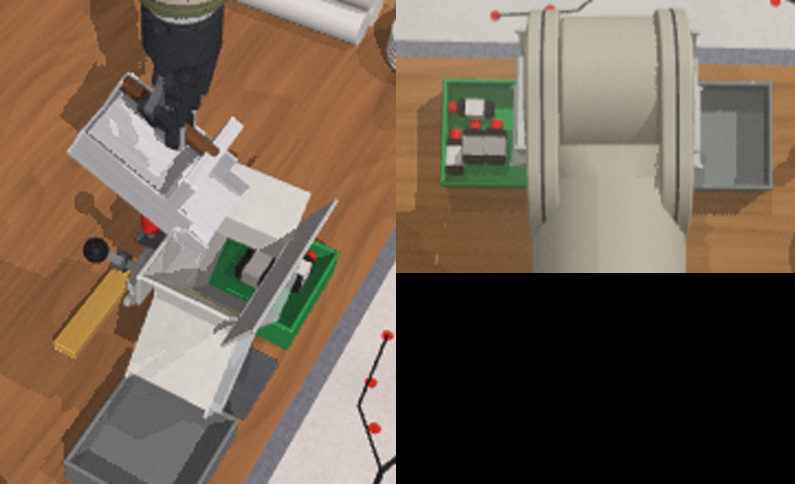

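All four bottles lie in the green tray, at (473,107), (455,157) and a pair at (484,147) in the top crop. The scoop and grey tray are empty. I'll take the scoop back to its place.

Request:
move_arm(increments=[{"offset":[0.01,-0.03,0],"yaw":0,"jaw":255},{"offset":[0.02,-0.06,0],"yaw":0,"jaw":255},{"offset":[0.03,-0.07,-0.03],"yaw":0,"jaw":255},{"offset":[0.04,-0.07,-0.07],"yaw":0,"jaw":255},{"offset":[0.05,-0.07,-0.11],"yaw":0,"jaw":255},{"offset":[0.06,-0.07,-0.15],"yaw":0,"jaw":255},{"offset":[0.07,-0.06,-0.19],"yaw":0,"jaw":255},{"offset":[0.075,-0.05,-0.23],"yaw":0,"jaw":255},{"offset":[0.075,-0.04,-0.27],"yaw":0,"jaw":255},{"offset":[0.075,-0.02,-0.31],"yaw":0,"jaw":255}])

```text
clock: 21.63
position: [0.4419, 0.3055, 0.4098]
ee_rot: [0.002, 0.716, -0.698, 0.015]
ft_force: [-0.1, 0.6, -2.9]
grip_width: 0.163
```

Request:
move_arm(increments=[{"offset":[0,0.02,-0.03],"yaw":0,"jaw":255},{"offset":[0,0.05,-0.06],"yaw":0,"jaw":255},{"offset":[0,0.09,-0.08],"yaw":0,"jaw":255},{"offset":[0,0.13,-0.08],"yaw":0,"jaw":255},{"offset":[0,0.17,-0.08],"yaw":0,"jaw":255},{"offset":[0,0.2,-0.08],"yaw":0,"jaw":255},{"offset":[0,0.22,-0.08],"yaw":0,"jaw":255},{"offset":[0,0.22,-0.08],"yaw":0,"jaw":255}])

```text
clock: 22.3
position: [0.4436, 0.3894, 0.1869]
ee_rot: [-0.0, 0.714, -0.7, 0.013]
ft_force: [-0.4, -0.1, -4.1]
grip_width: 0.164
```

```bash
python3 k.py
```

```text
22.35 [0.4447 0.3902 0.19  ] [ 0.4686 -0.3336 -2.5137] [-0.0602 -0.0433  0.0072] 0.16530895511790156 [-1.1719  0.2878  0.449   1.6788 -0.1362  1.1754 -2.2423]
[[-0.9996  0.0206  0.0188]
 [-0.0184  0.0216 -0.9996]
 [-0.021  -0.9996 -0.0212]]
lip 0.9 391.9 135.6 [0.4777 0.4659 0.0024]
```

Request:
move_arm(increments=[{"offset":[0,0.025,0],"yaw":0,"jaw":255},{"offset":[0,0.05,0],"yaw":0,"jaw":255},{"offset":[0,0.06,0],"yaw":0,"jaw":255},{"offset":[0.006,0.067,0],"yaw":0,"jaw":255},{"offset":[0.013,0.074,0],"yaw":0,"jaw":255},{"offset":[0.02,0.081,0],"yaw":0,"jaw":255},{"offset":[0.028,0.088,0],"yaw":0,"jaw":255},{"offset":[0.036,0.093,0],"yaw":0,"jaw":255},{"offset":[0.044,0.098,0],"yaw":0,"jaw":255},{"offset":[0.05,0.101,0],"yaw":0,"jaw":255}], squeeze=25)

```text
clock: 23.23
position: [0.3989, 0.3945, 0.0929]
ee_rot: [0.003, 0.717, -0.697, 0.017]
ft_force: [2.9, 1.2, 2.8]
grip_width: 0.161
```

```bash
cat > l.py <<'E'
from h import *
np.set_printoptions(precision=4,suppress=True)
for n in("scene","top"):
    c=cam(n); o=obs(); p,R=pose(); print(o["clock"],p,o["ft_force"],o["grip_width"])
    v,u=np.mgrid[0:400,0:640]
    d=np.stack([u,v,np.ones_like(u)],-1)@np.linalg.inv(c["intrinsics"]).T
    X=(d*c["depth"][...,None])@c["Rw"].T+c["tw"]
    m=(abs(X[...,1]-.387+.053)<.006)&(X[...,0]>.28)&(X[...,0]<.57)&(X[...,2]>.012)&(X[...,2]<.2); q=X[m]
    for lo in np.arange(.28,.56,.02):
        s=q[(q[:,0]>lo)&(q[:,0]<lo+.02)]
        if len(s)>3: print("x %.2f n %d z %.4f..%.4f"%(lo+.01,len(s),s[:,2].min(),s[:,2].max()))
E
python3 l.py
```

```text
23.2833 [0.3975 0.3943 0.0919] [0.157  2.0428 5.9695] 0.16399542542540624
x 0.31 n 6 z 0.0225..0.0536
x 0.33 n 22 z 0.0209..0.0646
x 0.35 n 13 z 0.0246..0.0589
x 0.37 n 14 z 0.0185..0.0615
x 0.39 n 35 z 0.0176..0.1762
x 0.41 n 34 z 0.0215..0.1748
x 0.43 n 8 z 0.0121..0.0498
x 0.45 n 6 z 0.0211..0.1002
23.3333 [0.3978 0.3945 0.0922] [-2.8881  1.0572  8.4162] 0.16607191143913497
x 0.31 n 12 z 0.0180..0.0607
x 0.33 n 33 z 0.0184..0.0639
x 0.35 n 21 z 0.0199..0.0610
x 0.37 n 15 z 0.0155..0.0569
x 0.39 n 45 z 0.0163..0.1761
x 0.41 n 15 z 0.0195..0.1724
```

Request:
move_arm(increments=[{"offset":[0.002,0.004,0],"yaw":0,"jaw":255},{"offset":[0.004,0.007,0],"yaw":0,"jaw":255},{"offset":[0.005,0.009,0],"yaw":0,"jaw":255},{"offset":[0.005,0.01,0],"yaw":0,"jaw":255},{"offset":[0.005,0.01,0],"yaw":0,"jaw":255}], squeeze=20)

```text
clock: 23.75
position: [0.3926, 0.3962, 0.0839]
ee_rot: [0.001, 0.718, -0.696, 0.016]
ft_force: [-5.8, 0.2, 11.1]
grip_width: 0.164
```

```bash
python3 l.py
```

```text
23.8 [0.3927 0.3962 0.0839] [-6.5189 -0.4478 10.3816] 0.16571959221663526
x 0.31 n 4 z 0.0155..0.0495
x 0.33 n 9 z 0.0186..0.0483
x 0.35 n 4 z 0.0216..0.0384
x 0.39 n 30 z 0.0239..0.1683
x 0.41 n 14 z 0.0252..0.1662
23.85 [0.3928 0.3962 0.084 ] [-5.5437 -1.1636 10.4221] 0.16740068987773332
x 0.39 n 35 z 0.1543..0.1672
x 0.41 n 5 z 0.1565..0.1628
```

Request:
move_arm(increments=[{"offset":[0,-0.001,0],"yaw":0,"jaw":120},{"offset":[0,-0.001,0],"yaw":0,"jaw":0},{"offset":[0,-0.001,0],"yaw":0,"jaw":0},{"offset":[0,-0.001,0],"yaw":0,"jaw":0},{"offset":[0,-0.001,0],"yaw":0,"jaw":0},{"offset":[0,-0.03,0],"yaw":0,"jaw":0},{"offset":[0,-0.07,0],"yaw":0,"jaw":0},{"offset":[0,-0.11,0],"yaw":0,"jaw":0},{"offset":[0,-0.15,0],"yaw":0,"jaw":0},{"offset":[0,-0.18,0],"yaw":0,"jaw":0}])

```text
clock: 24.68
position: [0.3887, 0.3905, 0.2673]
ee_rot: [0.002, 0.718, -0.695, 0.017]
ft_force: [1.1, -0.3, 0.2]
grip_width: 1.001
```

Request:
move_arm(increments=[{"offset":[0.03,-0.06,-0.04],"yaw":0,"jaw":0},{"offset":[0.06,-0.06,-0.08],"yaw":0,"jaw":0},{"offset":[0.09,-0.06,-0.12],"yaw":0,"jaw":0},{"offset":[0.09,-0.06,-0.14],"yaw":0,"jaw":0},{"offset":[0.09,-0.06,-0.14],"yaw":0,"jaw":0}])

```text
clock: 25.1
position: [0.2897, 0.5307, 0.3297]
ee_rot: [-0.002, 0.719, -0.695, 0.02]
ft_force: [0.5, 1.0, -2.3]
grip_width: 1.0
```

```bash
python3 q.py
python3 - <<'E'
from h import *
np.set_printoptions(precision=4,suppress=True)
c=cam("scene"); t=cam("top")
a=cv2.resize(c["pixels"][60:400,200:460,::-1],None,fx=1.5,fy=1.5)
b=cv2.resize(t["pixels"][110:270,150:500,::-1],None,fx=1.15,fy=1.5)
H=max(a.shape[0],b.shape[0]); f=lambda x:cv2.copyMakeBorder(x,0,H-x.shape[0],0,0,cv2.BORDER_CONSTANT)
i=np.hstack([f(a),f(b)]); print(i.shape); cv2.imwrite("pics/m9.png",i)
for k in(t,c):
    v,u=np.mgrid[0:400,0:640]
    d=np.stack([u,v,np.ones_like(u)],-1)@np.linalg.inv(k["intrinsics"]).T
    X=(d*k["depth"][...,None])@k["Rw"].T+k["tw"]
    for q in("bolt_knob","lever_knob","scoop_grip","scoop_lip","dish_mid","paperweight","ink_bottle"):
        for r in manip.spot_point(k,q)[:1]: print(q,round(r["confidence"],2),atd(k,*r["centre"]))
    for xs in np.arange(.29,.53,.02):
        m=(abs(X[...,0]-xs)<.01)&(X[...,1]>.32)&(X[...,1]<.46)&(X[...,2]<.12); print("%.2f:%.3f"%(xs,X[...,2][m].max()),end=" ")
    print()
E
```

```text
25.2 [0.289 0.531 0.329] [-0.692 -0.65  -0.601] 0.999988514250426
scene red 91 [328.593 179.099] [ 0.498 -0.015  0.242]
scene red 10 [401.5 195.5] [0.63  0.213 0.026]
scene red 145 [294.538 350.152] [ 0.639 -0.384  0.124]
scene bottles []
top red 79 [466.62  155.342] [ 0.637 -0.382  0.126]
top red 42 [328.833 199.905] [ 0.494 -0.009  0.246]
top bottles [(0.65, array([258., 184.]), array([0.553, 0.203, 0.033]))]
(510, 792, 3)
bolt_knob 0.49 [0.4272 0.0045 0.0179]
lever_knob 0.72 [ 0.4564 -0.0566  0.2172]
scoop_grip 0.77 [0.396  0.3944 0.0932]
scoop_lip 0.62 [ 0.4551 -0.0726  0.2277]
dish_mid 0.83 [ 0.4506 -0.3931  0.006 ]
paperweight 0.69 [ 0.4272 -0.0056  0.0164]
ink_bottle 0.73 [ 0.6166 -0.3638  0.0814]
0.29:0.007 0.31:0.096 0.33:0.098 0.35:0.098 0.37:0.099 0.39:0.098 0.41:0.098 0.43:0.098 0.45:0.048 0.47:0.044 0.49:0.030 0.51:0.006 0.53:0.006 
bolt_knob 0.55 [ 0.4989 -0.0181  0.2418]
lever_knob 0.73 [ 0.4702 -0.0728  0.22  ]
scoop_grip 0.59 [0.3696 0.3873 0.0875]
scoop_lip 0.55 [0.4911 0.4028 0.0013]
dish_mid 0.92 [ 0.4452 -0.3806  0.0025]
paperweight 0.88 [ 0.4232 -0.0247  0.018 ]
ink_bottle 0.75 [ 0.6503 -0.403   0.0871]
0.29:0.006 0.31:0.093 0.33:0.097 0.35:0.098 0.37:0.097 0.39:0.096 0.41:0.096 0.43:0.097 0.45:0.093 0.47:0.048 0.49:0.028 0.51:0.004 0.53:0.005
```

View pics/m9.png

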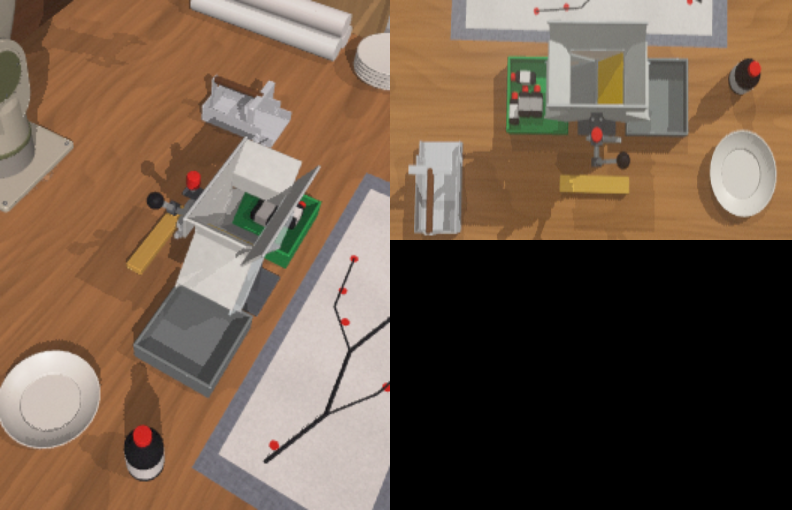

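The scoop stands level, upright and empty on the table. All four bottles are in the green tray and the grey tray is empty. The flap is over, the bolt is down, and the dish, ink bottle and paperweight are in place.

```bash
python3 -c "
from workcell import manip
print(manip.hand_in())"
```

```text
the job is handed in; nothing more can be done
None
```

The job is done and handed in at about 25 s of the 72 s allowed. All four bottles came out in the green tray.

**What I did:**
- Pulled the bolt up 16 mm, to its upper stop.
- Pushed the lever to its -y stop, finishing with 31 N against the stop.
- Pressed the bolt fully down again before pouring.
- Tipped the scoop over the hopper's front rim to about 27° and drew it back so the bottles slid out.
- Set the scoop down level and upright beside the chute, let go, and moved the arm clear.

**Last checks:**
- **Bottles:** the pictures show four in the green tray and none in the grey tray or the scoop.
- **Bolt:** its top is at 0.245–0.246 m, which is fully down.
- **Lever:** it is still over to -y.
- **Scoop:** the handle bar measures 0.096–0.098 m along its length, so it lies level.
- **Left alone:** the dish, ink bottle and paperweight are where they were, within measuring error.

**What disagreed:**
- **Tipping:** the first try did not tilt the scoop, because its lip caught on the hopper's back sheet. I backed off and repeated it with a lighter grip. Forces peaked at about 57 N while rolling the scoop and 69 N on the bolt, all through the fingers.
- **Detectors:** the networks found only one or two of the bottles in the tray and sometimes misplaced the bolt knob and scoop lip. The bottle count therefore comes from the pictures and the drop in scoop weight, and the bolt and scoop checks come from depth.

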